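Slide the peg dish onto the cork mat

TASK

In the violin workshop, slide the round wooden dish of tuning pegs across the bench until the whole dish stands on the round cork mat. Push it along the bench top without lifting or tipping it, and leave the square wooden tray where it is.

Things in the scene. Friction and masses are not known exactly. Their poses are not given: they have to be found in the camera images.
- dish: The loose round open dish of pale turned wood, holding a few dark violin tuning pegs that stay in it. Outside diameter 120 mm, straight upright wall 6 mm thick, flat underside, 38 mm high, about 0.3 to 0.6 kg. It stands on the bench and slides on it with ordinary friction, stopping as soon as it is no longer pushed. Origin: centre of the underside; z is up. It may start on the left or on the right of the mat; nothing stands between it and the mat.
- mat: The round cork mat, 160 mm in diameter with a thin dark rim, let into the wooden bench top so that it is flush with it (no edge to climb). It is fixed. Origin: its centre, at the height of the bench top; z is up.
- tray: A loose square open tray of the same pale wood, 100 by 100 mm and 38 mm high, holding small violin bridges; a bystander, on the other side of the mat from the dish. Origin: centre of the underside; its x and y axes run along its sides, z is up.

How it is judged:
By the outcome, as a careful person would: the job done as asked, in the order asked, and still so for the second after the job is handed in, with the robot touching nothing.
It also fails if it takes over 32 s, if anything falls off the work surface, if the arm or the gripper's body presses on something with over 40 N, if the wrist force passes 120 N, or if a joint passes its speed limit or range.

ROBOT

A 6-joint arm with a two-finger parallel gripper is mounted at the origin on the work surface. World frame = base frame: x ahead of the robot, y to its left, z up, the work surface at z = 0. Lengths are in m, angles in rad, forces in N, time in s.
With the tool pointing down it reaches from about 0.35 to 0.775 m from the base axis. Payload 5.5 kg.
Tool frame: the origin (TCP) lies on the centre line of the jaws, within the pads' length; the fingertips stand 8 mm ahead of it and the grasp point (between the pads) lies 11 mm behind it; z points along the fingers, y is the direction in which the jaws open and shut (so a half turn about z gives the same grasp; the last joint's range is limited). The gripper opens to 85 mm and grips with 20 to 120 N. Pads are 22 mm wide; open, the fingers measure 114 mm over their backs; the gripper's body (76 mm by 85 mm) begins 54 mm behind the grasp point. The pads swing forward as they close: fully open they stand 13 mm farther back than shut.
Start: joints at [-1.357, 0.313, 0.046, 1.304, 0, 1.431], TCP at [0.199, -0.539, 0.239] pointing down, gripper open.
Joint ranges: [-2.76, 2.76], [-0.86, 1.69], [-1.03, 1.26], [-2.2, 2.34], [-1.47, 1.5], [-3.14, 3.14]. Speed limits (rad/s): [2.57, 2.57, 3.14, 3.14, 3.14, 3.14].

INTERFACE

Orientations are given as a unit quaternion [w, x, y, z].
In Python, from workcell import env gives the robot as it stands. The module is installed in compiled form; this text tells all that it offers.
- The arm moves only by the tool play_rows, never from a script. Its argument "steps" is a list of rows, each an object with "claw": the closure in counts, from 0 (fully open) to 255 (shut); "dp": the shift along the tool's x, y, z in m, a list of three; "angular": the turn, a rotation vector about the tool's x, y, z in degrees, a list of three. In form: [{"claw": claw, "dp": [dx, dy, dz], "angular": [wx, wy, wz]}, ...]. A call has exactly 8 rows; each row shifts and turns the commanded pose from where the row before left it, along the tool's axes as they then stand; what a row does not reach is not made up. A row lasts 1/12 s, in which the tool goes at most 41.7 mm and 7.16 degrees, less where a joint would pass 70% of its speed; a pose out of reach is approached as far as the arm can. A call is refused whole if a number of a shift passes 0.0417 or a number of a turn 7.16, either way. A call with a gripper value outside its range is refused whole. The fingers move at their own pace and stop on an object; "force" is the grip in N (left out, the last holds). Time passes only in rows, so rows that do not move let the fingers close, or fill a call up. It gives the time, the measured TCP pose, the force and the opening at its end, in the units of the state.
- env.get_state(): the state, without advancing time (a new reading comes with each control period).
- env.read_camera(name): name is "scene" or "side" or "wrist"; returns (picture, depth): 420x560x3 uint8, red, green, blue; 420x560 float32, m along the optical axis (not along the pixel's ray), 0 where there is no reading.
- env.calibration(name): a dict with "fx", "fy", "cx", "cy" (pixels), "world_from_camera" (4x4, takes a point from camera to world coordinates); the wrist camera has in their place "hand_eye" (4x4, takes a point from camera to tool coordinates, whose origin is the TCP and whose axes are the flange's). Camera axes: x right, y down, z forward; pixel columns grow to the right and rows downward; lengths in m; the calibration is good to about 2 mm. A picture is of the moment at which its call begins: read the wrist's pose just before it. calibration takes no time and is no camera call.
- env.hand_in(): hands the job in, once; it reports no verdict.
The state is a dict: "clock": time; "joint_pos": joint angles; "qvel": joint speeds; "tau": joint torques, N m; "tcp_pos": TCP position; "orientation": TCP orientation; "wrist_force": force on the tool from outside, world axes, zero at the start; "ft_torque": the same for the moment, N m; "finger_gap": finger opening in m.
Only numpy, scipy, OpenCV 4.12 (cv2) and the standard library are available. Lean on these libraries where they do the work, as an engineer would, in place of code of your own. Each camera call takes 0.05 s, during which the arm holds its last target. There are 200 camera calls.

## Working session

There is one attempt and no reset: what is moved stays moved. The work goes in short steps, Python scripts to look and compute and a tool call to move; the robot and the scene stay as the last step left them, time stands still between calls to the robot, and variables do not carry over. Pictures are saved under pics/ and viewed, about 8 in all and at most 12, crops included, and the job is handed in when it is done.

Besides the shell and the picture viewer there is one more tool, called as name(argument=value, ...) on one line, values as JSON. play_rows: Moves the arm, as the interface text tells. Its arguments: {"type":"object","properties":{"steps":{"type":"array","items":{"type":"object","properties":{"claw":{"type":"number"},"dp":{"type":"array","items":{"type":"number"}},"angular":{"type":"array","items":{"type":"number"}}}}},"force":{"type":"number"}},"required":["steps"]}

```bash
mkdir -p pics; python3 - <<'E'
from workcell import env
import cv2,numpy as np
s=env.get_state();print({k:np.round(v,4) for k,v in s.items()})
ims=[]
for n in("scene","side"):
    p,d=env.read_camera(n);np.savez(f"pics/{n}.npz",p=p,d=d);ims.append(p);c=env.calibration(n);print(n,c)
    cv2.imwrite(f"pics/{n}0.png",p[...,::-1])
print(env.calibration("wrist"))
E
```

```text
{'clock': np.float64(0.0), 'joint_pos': array([-1.3566,  0.314 ,  0.045 ,  1.3036,  0.    ,  1.4312]), 'qvel': array([ 0.0004,  0.0012, -0.0013,  0.0004, -0.0003, -0.0021]), 'tau': array([-0.00000e+00, -4.80627e+01,  2.98533e+01,  1.95000e-02,
       -1.00000e-04,  0.00000e+00]), 'tcp_pos': array([ 0.1991, -0.5389,  0.2384]), 'orientation': array([-9.000e-04,  9.844e-01,  1.760e-01, -0.000e+00]), 'wrist_force': array([-0.1904, -0.3547,  0.2146]), 'ft_torque': array([-0.0359,  0.034 ,  0.0356]), 'finger_gap': np.float64(0.0855)}
scene {'fx': 484.7767718651161, 'fy': 484.7767718651161, 'cx': 279.4455789395965, 'cy': 206.5428115776899, 'world_from_camera': array([[ 0.14824069,  0.5740983 , -0.80525514,  1.1226865 ],
       [ 0.9888095 , -0.07225416,  0.13051865, -0.08789589],
       [ 0.0167475 , -0.8155921 , -0.57838485,  0.48092823],
       [ 0.        ,  0.        ,  0.        ,  1.        ]])}
side {'fx': 387.0358409966825, 'fy': 387.0358409966825, 'cx': 281.6875846167579, 'cy': 205.10022901371602, 'world_from_camera': array([[-0.98142828, -0.08498877,  0.17197514,  0.412024  ],
       [-0.19116101,  0.50807607, -0.83983104,  0.65152421],
       [-0.01600025, -0.85710887, -0.51488676,  0.44497172],
       [ 0.        ,  0.        ,  0.        ,  1.        ]])}
{'fx': 320.49099013755506, 'fy': 320.49099013755506, 'cx': 276.290335011531, 'cy': 207.4046197894454, 'hand_eye': array([[ 7.95358118e-04, -9.46817713e-01, -3.21769461e-01,
         8.33263240e-02],
       [ 9.99999594e-01,  8.89673987e-04, -1.46071337e-04,
        -7.89846897e-04],
       [ 4.24572848e-04, -3.21769214e-01,  9.46818036e-01,
        -1.35326286e-01],
       [ 0.00000000e+00,  0.00000000e+00,  0.00000000e+00,
         1.00000000e+00]])}
```

View pics/scene0.png

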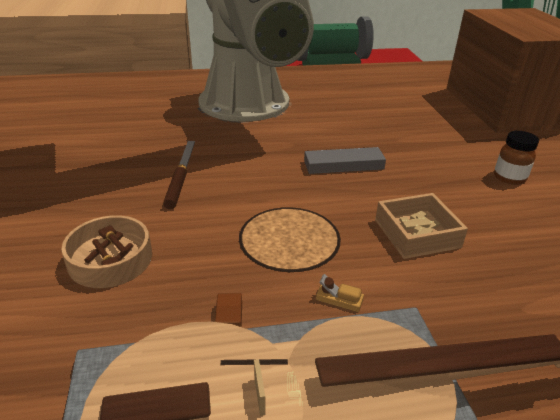

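View pics/side0.png

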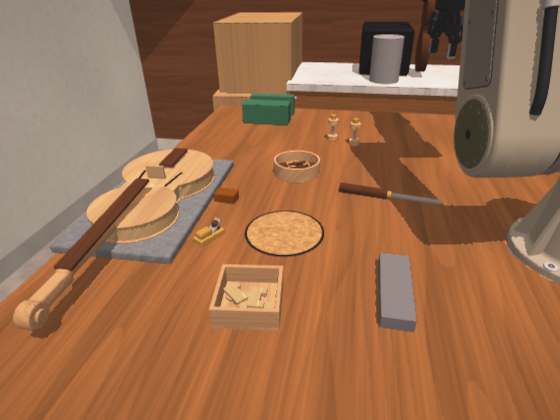

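Scene view: dish at about (107,250), mat (290,238), tray (420,225); the side view agrees. The dish has to be pushed towards +y.

```bash
cat > h.py <<'E'
from workcell import env
import cv2,numpy as np
from scipy.optimize import least_squares
def W(d,c,T=None):
    T=c["world_from_camera"] if T is None else T
    v,u=np.indices(d.shape)
    P=np.stack([(u-c["cx"])/c["fx"]*d,(v-c["cy"])/c["fy"]*d,d],-1)
    return P@T[:3,:3].T+T[:3,3]
def plane(uv,z,c,T=None):
    T=c["world_from_camera"] if T is None else T
    uv=np.asarray(uv,float);r=np.c_[(uv[:,0]-c["cx"])/c["fx"],(uv[:,1]-c["cy"])/c["fy"],np.ones(len(uv))]@T[:3,:3].T
    return (T[:3,3]+r*((z-T[2,3])/r[:,2])[:,None])[:,:2]
def circ(p):
    f=lambda q:np.hypot(p[:,0]-q[0],p[:,1]-q[1])-q[2]
    return least_squares(f,[*np.median(p,0),.06],loss="soft_l1",f_scale=.002).x
def mat(p,c,roi):
    x0,y0,x1,y1=roi;h=cv2.cvtColor(p,cv2.COLOR_RGB2GRAY)
    m=np.zeros(h.shape,np.uint8);m[y0:y1,x0:x1]=(h[y0:y1,x0:x1]<45)*255
    cs=max(cv2.findContours(m,0,2)[0],key=lambda k:cv2.contourArea(cv2.convexHull(k)))
    return circ(plane(cv2.convexHull(cs)[:,0],0,c))
def rim(X,roi):
    x0,y0,x1,y1=roi;q=X[y0:y1,x0:x1].reshape(-1,3)
    t=q[(q[:,2]>.035)&(q[:,2]<.043)][:,:2]
    return t
E
python3 - <<'E'
from h import *
for n,dr,mr,tr in(("scene",(55,210,160,290),(230,200,350,275),(370,190,470,260)),("side",(265,145,330,190),(235,205,335,262),(205,255,290,335))):
    z=np.load(f"pics/{n}.npz");c=env.calibration(n);X=W(z["d"],c)
    t=rim(X,dr);print(n,"mat",mat(z["p"],c,mr),"dish",circ(t),len(t),t.min(0),t.max(0),"tray",cv2.minAreaRect(rim(X,tr).astype(np.float32)*1000))
    print("bench z",np.median(X[mr[1]+20:mr[3]-20,mr[0]+30:mr[2]-30,2]))
E
```

```text
scene mat [0.53691277 0.02336244 0.07897985] dish [ 0.55708097 -0.24615273  0.05670863] 881 [ 0.49503971 -0.30610998] [ 0.61605717 -0.18680428] tray ((554.566162109375, 228.04530334472656), (103.16668701171875, 102.21414184570312), 7.3460893630981445)
bench z 0.0018816650276190228
side mat [0.51425226 0.09844218 0.00275596] dish [ 0.55479129 -0.24309844  0.05635998] 118 [ 0.49706521 -0.30161729] [ 0.61265566 -0.18344011] tray ((553.5396118164062, 229.35940551757812), (100.31869506835938, 101.84362030029297), 7.505559921264648)
bench z -0.00023626433994328178
```

```bash
python3 - <<'E'
from h import *
c=env.calibration("side");X=W(np.load("pics/side.npz")["d"],c)
print("tuners",X[128,333],X[137,333],X[130,355],"knife",X[190,372],X[187,345],"rosin",X[195,228],X[195,238])
c=env.calibration("scene");X=W(np.load("pics/scene.npz")["d"],c)
print("rosin",X[300,229],X[295,240],"tuner",X[290,330])
E
```

```text
tuners [ 0.48135802 -0.4881898   0.03660097] [ 0.47927143 -0.47835865  0.01152151] [ 0.41493829 -0.45627729  0.04532362] knife [ 0.36464892 -0.14594412  0.01709052] [ 0.42588097 -0.15341777  0.01552513] rosin [ 0.68036317 -0.06320137  0.02101667] [ 0.66595642 -0.08941309  0.00771085]
rosin [ 0.68127332 -0.07938208  0.02250729] [ 0.67406771 -0.06467899  0.02223164] tuner [0.67928967 0.05404814 0.02079191]
```

play_rows(steps=[{"claw":0,"dp":[0,0,0],"angular":[0,0,-7]},{"claw":0,"dp":[0,0,0],"angular":[0,0,-7]},{"claw":0,"dp":[0,0,0],"angular":[0,0,-7]},{"claw":0,"dp":[0,0,0],"angular":[0,0,-7]},{"claw":0,"dp":[0,0,0],"angular":[0,0,-7]},{"claw":0,"dp":[0,0,0],"angular":[0,0,-7]},{"claw":0,"dp":[0,0,0],"angular":[0,0,-7]},{"claw":0,"dp":[0,0,0],"angular":[0,0,-7]}])

```text
clock: 0.77
tcp_pos: [0.1991, -0.5391, 0.2388]
orientation: [-0.0, 0.785, 0.62, 0.0]
wrist_force: [0.9, -0.1, 0.2]
finger_gap: 0.0852
```

play_rows(steps=[{"claw":0,"dp":[0,0,0],"angular":[0,0,-6]},{"claw":0,"dp":[0,0,0],"angular":[0,0,-6]},{"claw":0,"dp":[0,0,0],"angular":[0,0,-6]},{"claw":0,"dp":[0.014,0.03,0],"angular":[0,0,0]},{"claw":0,"dp":[0.014,0.03,0],"angular":[0,0,0]},{"claw":0,"dp":[0.014,0.03,0],"angular":[0,0,0]},{"claw":0,"dp":[0.014,0.03,0],"angular":[0,0,0]},{"claw":0,"dp":[0.014,0.03,0],"angular":[0,0,0]}])

```text
clock: 1.43
tcp_pos: [0.3445, -0.4574, 0.2389]
orientation: [-0.0, 0.68, 0.733, 0.0]
wrist_force: [-0.4, -0.1, 0.1]
finger_gap: 0.0854
```

play_rows(steps=[{"claw":0,"dp":[0.0125,0.0284,0],"angular":[0,0,0]},{"claw":0,"dp":[0.0125,0.0284,0],"angular":[0,0,0]},{"claw":0,"dp":[0.0125,0.0284,0],"angular":[0,0,0]},{"claw":0,"dp":[0.0125,0.0284,0],"angular":[0,0,0]},{"claw":0,"dp":[0.0125,0.0284,0],"angular":[0,0,0]},{"claw":0,"dp":[0.0125,0.0284,0],"angular":[0,0,0]},{"claw":0,"dp":[0.0125,0.0284,0],"angular":[0,0,0]},{"claw":0,"dp":[0.0125,0.0284,0],"angular":[0,0,0]}])

```text
clock: 2.1
tcp_pos: [0.5638, -0.3407, 0.2387]
orientation: [-0.0, 0.68, 0.733, -0.0]
wrist_force: [-0.3, -0.3, 0.3]
finger_gap: 0.0853
```

play_rows(steps=[{"claw":0,"dp":[0,0,0.03],"angular":[0,0,0]},{"claw":0,"dp":[0,0,0.03],"angular":[0,0,0]},{"claw":0,"dp":[0,0,0.03],"angular":[0,0,0]},{"claw":0,"dp":[0,0,0.03],"angular":[0,0,0]},{"claw":0,"dp":[0,0,0.03],"angular":[0,0,0]},{"claw":0,"dp":[0,0,0.02],"angular":[0,0,0]},{"claw":0,"dp":[0,0,0.01],"angular":[0,0,0]},{"claw":0,"dp":[0,0,0],"angular":[0,0,0]}])

```text
clock: 2.77
tcp_pos: [0.5608, -0.3404, 0.0559]
orientation: [-0.003, 0.68, 0.733, -0.0]
wrist_force: [-0.2, -0.2, -0.2]
finger_gap: 0.0854
```

```bash
python3 - <<'E'
from h import *
p,d=env.read_camera("scene");X=W(d,env.calibration("scene"))
print(circ(rim(X,(55,210,160,290))),env.get_state()["tcp_pos"])
cv2.imwrite("pics/s1.png",p[...,::-1])
E
```

```text
[ 0.55691335 -0.24606254  0.05673531] [ 0.56195211 -0.34123889  0.05813572]
```

View pics/s1.png

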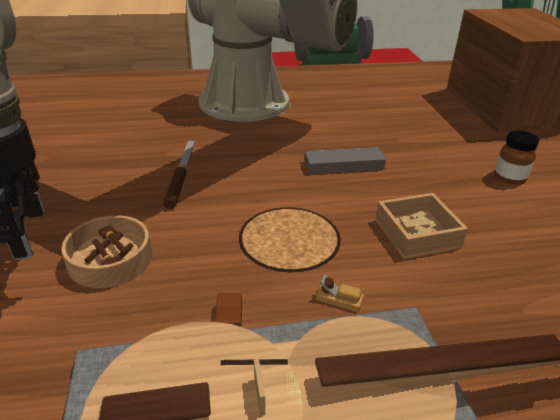

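The view shows the fingers at (20,245), behind the dish and clear of it. Next I lower the gripper, approach and start pushing.

play_rows(steps=[{"claw":0,"dp":[0,0,0.02],"angular":[0,0,0]},{"claw":0,"dp":[0,0,0.016],"angular":[0,0,0]},{"claw":0,"dp":[0,0,0.01],"angular":[0,0,0]},{"claw":0,"dp":[0,0,0],"angular":[0,0,0]},{"claw":0,"dp":[0.01,0,0],"angular":[0,0,0]},{"claw":0,"dp":[0.01,0,0],"angular":[0,0,0]},{"claw":0,"dp":[0.008,0,0],"angular":[0,0,0]},{"claw":0,"dp":[0.005,0,0],"angular":[0,0,0]}])

```text
clock: 3.48
tcp_pos: [0.5606, -0.3074, 0.0145]
orientation: [0.0, 0.68, 0.733, 0.0]
wrist_force: [0.3, -1.4, -0.2]
finger_gap: 0.0857
```

play_rows(steps=[{"claw":0,"dp":[0.005,0,0],"angular":[0,0,0]},{"claw":0,"dp":[0.005,0,0],"angular":[0,0,0]},{"claw":0,"dp":[0.005,0,0],"angular":[0,0,0]},{"claw":0,"dp":[0.005,0,0],"angular":[0,0,0]},{"claw":0,"dp":[0.005,0,0],"angular":[0,0,0]},{"claw":0,"dp":[0.005,0,0],"angular":[0,0,0]},{"claw":0,"dp":[0.005,0,0],"angular":[0,0,0]},{"claw":0,"dp":[0.005,0,0],"angular":[0,0,0]}])

```text
clock: 4.15
tcp_pos: [0.5576, -0.2691, 0.0137]
orientation: [0.001, 0.68, 0.733, -0.0]
wrist_force: [0.9, -3.4, 1.8]
finger_gap: 0.0854
```

```bash
python3 - <<'E'
from h import *
p,d=env.read_camera("scene");X=W(d,env.calibration("scene"))
print(circ(rim(X,(72,210,200,290))),env.get_state()["tcp_pos"],env.get_state()["wrist_force"])
cv2.imwrite("pics/s2.png",p[...,::-1])
E
```

```text
[ 0.55715347 -0.21939214  0.05744207] [ 0.55735769 -0.26782663  0.01350642] [ 1.12769059 -1.19735431  2.30486468]
```

View pics/s2.png

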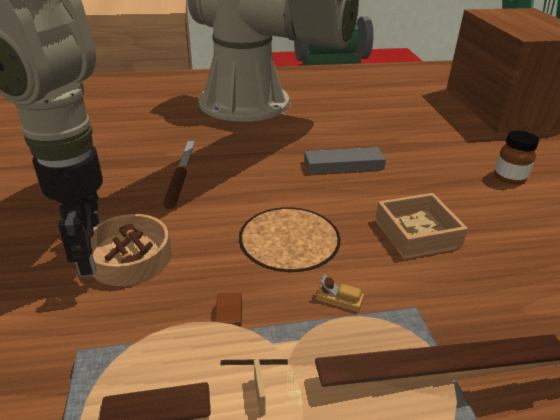

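Two-finger contact at (85,250), with the dish level and cradled. Pushing on about 200 mm, then checking.

play_rows(steps=[{"claw":0,"dp":[0.006,0,0],"angular":[0,0,0]},{"claw":0,"dp":[0.008,0,0],"angular":[0,0,0]},{"claw":0,"dp":[0.008,0,0],"angular":[0,0,0]},{"claw":0,"dp":[0.008,0,0],"angular":[0,0,0]},{"claw":0,"dp":[0.008,0,0],"angular":[0,0,0]},{"claw":0,"dp":[0.008,0,0],"angular":[0,0,0]},{"claw":0,"dp":[0.008,0,0],"angular":[0,0,0]},{"claw":0,"dp":[0.008,0,0],"angular":[0,0,0]}])

```text
clock: 4.87
tcp_pos: [0.5526, -0.2063, 0.0133]
orientation: [0.0, 0.68, 0.733, -0.0]
wrist_force: [-0.2, -2.9, 2.2]
finger_gap: 0.0856
```

play_rows(steps=[{"claw":0,"dp":[0.008,0,0],"angular":[0,0,0]},{"claw":0,"dp":[0.008,0,0],"angular":[0,0,0]},{"claw":0,"dp":[0.008,0,0],"angular":[0,0,0]},{"claw":0,"dp":[0.008,0,0],"angular":[0,0,0]},{"claw":0,"dp":[0.008,0,0],"angular":[0,0,0]},{"claw":0,"dp":[0.008,0,0],"angular":[0,0,0]},{"claw":0,"dp":[0.008,0,0],"angular":[0,0,0]},{"claw":0,"dp":[0.008,0,0],"angular":[0,0,0]}])

```text
clock: 5.53
tcp_pos: [0.5478, -0.1426, 0.0133]
orientation: [0.0, 0.68, 0.733, -0.0]
wrist_force: [-0.1, -3.9, 3.2]
finger_gap: 0.0851
```

play_rows(steps=[{"claw":0,"dp":[0.008,0,0],"angular":[0,0,0]},{"claw":0,"dp":[0.008,0,0],"angular":[0,0,0]},{"claw":0,"dp":[0.008,0,0],"angular":[0,0,0]},{"claw":0,"dp":[0.008,0,0],"angular":[0,0,0]},{"claw":0,"dp":[0.008,0,0],"angular":[0,0,0]},{"claw":0,"dp":[0.008,0,0],"angular":[0,0,0]},{"claw":0,"dp":[0.006,0,0],"angular":[0,0,0]},{"claw":0,"dp":[0.004,0,0],"angular":[0,0,0]}])

```text
clock: 6.2
tcp_pos: [0.5433, -0.0845, 0.0132]
orientation: [-0.0, 0.68, 0.733, -0.0]
wrist_force: [-0.5, -4.0, 3.1]
finger_gap: 0.0856
```

```bash
python3 - <<'E'
from h import *
p,d=env.read_camera("scene");X=W(d,env.calibration("scene"))
print(circ(rim(X,(222,190,350,290))),env.get_state()["tcp_pos"],env.get_state()["wrist_force"])
p2,d2=env.read_camera("side");X=W(d2,env.calibration("side"))
print(circ(rim(X,(240,170,335,250))))
cv2.imwrite("pics/s3.png",np.hstack([p[150:320,150:480],p2[130:300,180:450]])[...,::-1])
E
```

```text
[ 0.54270073 -0.0348168   0.05719947] [ 0.54319339 -0.08397454  0.01312735] [ 0.89880819 -1.08968448  1.99706247]
[ 0.54028939 -0.03167105  0.05742895]
```

View pics/s3.png

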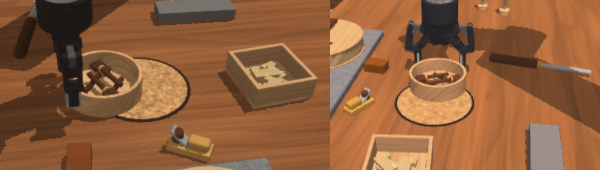

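The crop shows the dish half on the mat, level, with the tray untouched. By both cameras, about 56 mm remain.

play_rows(steps=[{"claw":0,"dp":[0.006,0,0],"angular":[0,0,0]},{"claw":0,"dp":[0.008,0,0],"angular":[0,0,0]},{"claw":0,"dp":[0.008,0,0],"angular":[0,0,0]},{"claw":0,"dp":[0.008,0,0],"angular":[0,0,0]},{"claw":0,"dp":[0.008,0,0],"angular":[0,0,0]},{"claw":0,"dp":[0.008,0,0],"angular":[0,0,0]},{"claw":0,"dp":[0.006,0,0],"angular":[0,0,0]},{"claw":0,"dp":[0.004,0,0],"angular":[0,0,0]}])

```text
clock: 6.97
tcp_pos: [0.5389, -0.0285, 0.0131]
orientation: [-0.0, 0.68, 0.733, -0.0]
wrist_force: [-0.2, -1.7, -0.9]
finger_gap: 0.0857
```

play_rows(steps=[{"claw":0,"dp":[0,0,0],"angular":[0,0,0]},{"claw":0,"dp":[-0.005,0,0],"angular":[0,0,0]},{"claw":0,"dp":[-0.01,0,0],"angular":[0,0,0]},{"claw":0,"dp":[-0.02,0,0],"angular":[0,0,0]},{"claw":0,"dp":[-0.03,0,0],"angular":[0,0,0]},{"claw":0,"dp":[-0.03,0,0],"angular":[0,0,0]},{"claw":0,"dp":[-0.03,0,0],"angular":[0,0,0]},{"claw":0,"dp":[0,0,0],"angular":[0,0,0]}])

```text
clock: 7.63
tcp_pos: [0.5503, -0.161, 0.0139]
orientation: [0.002, 0.682, 0.731, -0.0]
wrist_force: [0.4, -0.1, 0.3]
finger_gap: 0.0852
```

```bash
python3 - <<'E'
from h import *
p,d=env.read_camera("scene");c=env.calibration("scene");X=W(d,c)
print(circ(rim(X,(225,170,350,290))),"tray",cv2.minAreaRect(rim(X,(370,190,470,260)).astype(np.float32)*1000),env.get_state()["tcp_pos"])
p2,d2=env.read_camera("side");X=W(d2,env.calibration("side"))
print(circ(rim(X,(235,190,335,255))),"tray",cv2.minAreaRect(rim(X,(205,258,290,335)).astype(np.float32)*1000))
cv2.imwrite("pics/s4.png",cv2.resize(np.hstack([p[150:320,180:480],p2[180:350,190:390]]),None,fx=1.6,fy=1.6)[...,::-1])
E
```

```text
[0.53807197 0.02254722 0.05666388] tray ((554.0187377929688, 227.74917602539062), (102.85169982910156, 101.91574096679688), 7.410581111907959) [ 0.5494726  -0.15862146  0.01357   ]
[0.53591287 0.02510779 0.0567954 ] tray ((553.5074462890625, 229.35816955566406), (100.22572326660156, 103.30445098876953), 7.575518608093262)
```

View pics/s4.png

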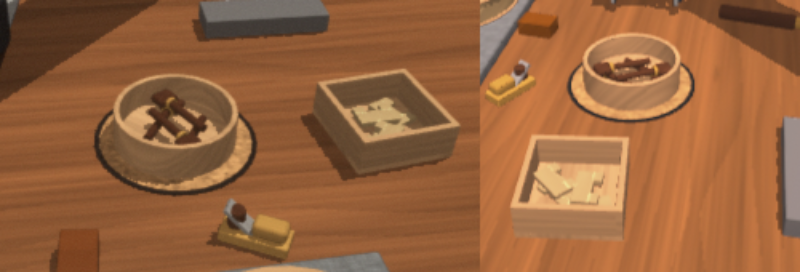

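The dish stands centred on the mat at about (175,135), with cork and rim visible around it. The tray has not moved and the arm is clear, so I'm handing in.

```bash
python3 -c "
from workcell import env
print(env.hand_in())"
```

```text
the job is handed in; nothing more can be done
None
```

I slid the dish about 270 mm along the bench onto the cork mat, cradled between the open fingers. I then backed the arm about 130 mm away and handed the job in at roughly 8 s, well under the 32 s limit.

- **Dish on mat:** in the last check the dish centre was at (0.538, 0.023) m from the scene camera and (0.536, 0.025) m from the side camera. The mat centre is at (0.537, 0.023) m, so the dish is within about 3 mm against a 20 mm allowance.
- **Tray:** it did not move; each camera's before and after readings agree to within 1 mm.
- **Forces:** the wrist force readings stayed at about 5 N or less.
- **Check that failed:** the side camera's mat fit did not work (it gave a radius of about 3 mm), so the mat position comes from the scene camera alone. That fit gave a radius of 79 mm against the stated 80 mm, and the final pictures from both cameras show the dish inside the mat's rim.

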